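# Drive a seized pivot pin out of a sealing-arm clevis with a drift punch

## Robot

A 7-joint arm with a two-finger parallel gripper is mounted at the origin on a cart in front of the work surface, level with it; the furniture and walls round the work are solid. World frame = base frame: x ahead of the robot, y to its left, z up, the work surface at z = 0. Lengths are in m, angles in rad, forces in N, time in s.
With the tool pointing down it reaches from about 0.425 to 0.875 m from the base axis. Payload 8.4 kg.
Tool frame: the origin (TCP) lies between the finger pads; the fingertips stand 8 mm ahead of it and the grasp point (between the pads) lies 11 mm behind it; y points along the fingers, x is the direction in which the jaws open and shut, and the axes are right-handed (so a half turn about y gives the same grasp; the last joint's range is limited). The gripper opens to 85 mm and grips with 20 to 120 N. Pads are 22 mm wide; open, the fingers measure 114 mm over their backs; the gripper's body (76 mm by 85 mm) begins 54 mm behind the grasp point. The pads swing forward as they close: fully open they stand 13 mm farther back than shut.
Start: joints at [1.126, 0.333, 0.04, 1.465, -0.013, 1.343, -0.059], TCP at [0.22, -0.612, 0.239] pointing down, gripper open.
Joint ranges: [-2.58, 2.58], [-0.38, 2.09], [-1.3, 1.39], [0.25, 2.4], [-1.5, 4.64], [0.08, 2.09], [-2.65, 2.65]. Speed limits (rad/s): [2.22, 2.22, 2.79, 2.79, 3.14, 3.14, 3.14].

## Interface

Orientations are given as a unit quaternion [x, y, z, w].
In Python, from cell import env gives the robot as it stands.
- The arm moves only by the shell command python3 -m pendant 'ROWS' [FORCE]. ROWS is JSON, a list of rows, each a list of 5 numbers: the finger opening in mm, from 0 to 85.4, then the shift along the tool's x, y, z in units of 30 mm (1.0 is 30 mm), then the turn about the tool's y in units of 5 degrees (1.0 is 5 degrees). A call has 1 to 20 rows; each row shifts and turns the commanded pose from where the row before left it, along the tool's axes as they then stand; what a row does not reach is not made up. A row lasts 1/10 s, in which the tool goes at most 50 mm and 8.59 degrees, less where a joint would pass 70% of its speed; a pose out of reach is approached as far as the arm can. A call is refused whole if a number of a shift passes 1 or a number of a turn 1, either way. A call with a gripper value outside its range is refused whole. The fingers move at their own pace and stop on an object; FORCE is the grip in N (left out, the last holds). Time passes only in rows, so rows that do not move let the fingers close. It gives the time, the measured TCP pose, the force and the opening at its end, in the units of the state.
- env.get_state(): the state, without advancing time (a new reading comes with each control period).
- env.snapshot(name): name is "scene" or "top" or "wrist"; returns a dict with "color" (480x640x3 uint8, red, green, blue), "fx", "fy", "cx", "cy" (pixels), "eye" and "orientation" of the camera in the world; the wrist camera has in their place "mount" (4x4, takes a point from camera to tool coordinates, whose origin is the TCP and whose axes are the tool frame's). Camera axes: x right, y up, looking along -z (the intrinsics and any distortion apply to the point x, -y, -z); pixel columns grow to the right and rows downward; lengths in m; the calibration is good to about 2 mm. The wrist camera is an equidistant fisheye: a pixel r from the principal point sees the ray r / f radians off the axis. A picture is of the moment at which its call begins: read the wrist's pose just before it. There is no depth.
- env.job_done(): hands the job in, once; it reports no verdict.
The state is a dict: "time": time; "q": joint angles; "joint_vel": joint speeds; "effort": joint torques, N m; "ee_pos": TCP position; "ee_rot": TCP orientation; "contact_force": force on the tool from outside, world axes, zero at the start; "wrist_torque": the same for the moment, N m; "opening": finger opening in m.
Only numpy, scipy, OpenCV 4.12 (cv2) and the standard library are available. Lean on these libraries where they do the work, as an engineer would, in place of code of your own. Each camera call takes 0.05 s, during which the arm holds its last target.

## Task

The pivot pin of the old sealing arm is seized in its clevis: take the drift punch from its wooden stand, feel for the hole in the top of the clevis (it may be clamped well off the middle of its seat) and with the punch press the pin down and wholly out, until its head stands on the floor of the catch tray. Press gently, never with more than about 35 N, and keep the fingers off the bench block and the clevis. Then put the punch back upright in its stand, fully home, leaving the small jar and the clip box near by where they are.

Things in the scene. Friction and masses are not known exactly. Their poses are not given: they have to be found in the camera images.
- block: Fixed grey bench block, base 140 x 100 x 10 mm; origin: centre of its underside, x along the seat, y across, z up. Two cheeks carry a steel clevis, 80 x 58 mm (x, y), bored in its middle, 40 mm high, whose flat top is 101 mm above the block's underside and is the highest part. A blue sawn-off sealing arm sticks out of it to 135-170 mm along +x, its top 13 mm below the clevis's top.
- seat_top (a point): Middle of the seat, at the height of the clevis's top, fixed to the block. The clevis is clamped rigidly up to 18 mm off it along the block's x: its vertical bore lies at y = 0 and at an unknown x from -18 to +18 mm in the block's frame (no pose shows it). Bore: 11 mm wide, 1 mm chamfer, 13 mm square below the top 12 mm; right through the clevis (40 mm).
- pivot_pin (a joint): How far the pin (10 mm thick, 36 mm long, 16 mm head below the clevis) is driven down, m; it goes only down. At 0 its upper end is 4 mm below the clevis's top; starts at 0 to 0.004; at 0.036 it leaves the clevis; at 0.042 (stop) the head stands on the hard tray floor. Seized: takes about 10 N, plus 1.2 N per 10 mm/s, and stays where left.
- punch: Loose drift punch, 128 mm long, about 0.15 kg, upright in the stand. Origin: centre of its flat tip; z up to the handle. Round steel shank 8 mm thick from 0 to 60 mm, collar 25 mm wide from 60 to 66 mm, square black grip 16 x 16 mm (sides along the punch's x and y) from 66 to 122 mm, round head 13 mm wide to 128 mm.
- stand: Fixed wooden stand, 62 x 62 x 75 mm, origin at the centre of its underside. A square vertical well, 13 x 13 mm (2 mm chamfer) and 70 mm deep, opens in the middle of its top. The punch hangs in it with its collar flat on the top, so that its tip is 15 mm above the stand's underside.
- stand_mouth (a point): Centre of the mouth of the stand's well, at the level of the stand's top, 75 mm above its underside.
- sample_jar: Bystander: loose small jar with a dark lid, 60 mm wide, 67 mm high; origin at the centre of its underside.
- clip_box: Bystander: loose grey box with a pale shut lid, 71 x 117 x 52 mm (x, y, z); origin at the centre of its underside.
Not all that is in view belongs to the job. Leave any pink or purple look-alike of the stand alone.

How it is judged:
By the outcome, as a careful person would: the job done as asked, in the order asked, and still so for the second after the job is handed in, with the robot touching nothing.
It also fails if it takes over 72 s, if anything falls off the work surface, if the arm or the gripper's body presses on something with over 40 N, if the wrist force passes 120 N, or if a joint passes its speed limit or range.

## Working session

There is one attempt and no reset: what is moved stays moved. The work goes in short steps, Python scripts to look and compute and a shell command to move; the robot and the scene stay as the last step left them, time stands still between calls to the robot, and variables do not carry over. Pictures are saved under pics/ and viewed, and the job is handed in when it is done.

```bash
ls; mkdir -p pics; python3 - <<'E'
from cell import env
import cv2
s=env.get_state(); print(s)
for n in("scene","top","wrist"):
    d=env.snapshot(n); cv2.imwrite(f"pics/{n}0.png",d["color"][:,:,::-1]); print(n,{k:v for k,v in d.items() if k!="color"})
E
```

```text
pics
{'time': 0.0, 'q': array([ 1.1257886 ,  0.33391175,  0.03985928,  1.46629884, -0.01337766,
        1.34333595, -0.05853672]), 'joint_vel': array([ 0.00029183, -0.00119804,  0.0018136 ,  0.00037905,  0.00108454,
       -0.00076103,  0.00113738]), 'effort': array([ 1.04527779e-03, -6.58555913e+01,  1.36583302e+00, -4.05559945e+01,
        1.68157672e-02,  1.26160381e-02, -2.61896975e-05]), 'ee_pos': array([ 0.2201362 , -0.61108967,  0.23840705]), 'ee_rot': array([-0.57825486,  0.40704658, -0.40601939,  0.57886325]), 'contact_force': array([-0.30042954,  0.87200152,  0.27488847]), 'wrist_torque': array([ 0.01800767, -0.02488749, -0.00587185]), 'opening': 0.08537684488556765}
scene {'fx': 502.97441505225714, 'fy': 502.97441505225714, 'cx': 314.162829883814, 'cy': 238.69268254514665, 'eye': array([-0.04821538,  0.52464594,  0.72768736]), 'orientation': array([-0.17895773,  0.38473765,  0.82495375, -0.3733663 ])}
top {'fx': 518.0609017586077, 'fy': 518.0609017586077, 'cx': 321.45034938680755, 'cy': 236.51579274526676, 'eye': array([0.3372384 , 0.02705253, 1.05106453]), 'orientation': array([-0.06674457,  0.07033286,  0.71070179, -0.69677932])}
wrist {'fx': 371.64829954431775, 'fy': 371.64829954431775, 'cx': 319.11611154910014, 'cy': 241.0320282403944, 'mount': array([[ 9.99999658e-01, -6.33339629e-04, -5.31751180e-04,
        -1.37847503e-04],
       [-3.26543270e-04,  2.88348009e-01, -9.57525623e-01,
        -1.34309280e-01],
       [ 7.59768317e-04,  9.57525469e-01,  2.88347704e-01,
         7.31041614e-02],
       [ 0.00000000e+00,  0.00000000e+00,  0.00000000e+00,
         1.00000000e+00]])}
```

View pictures.

View pics/scene0.png

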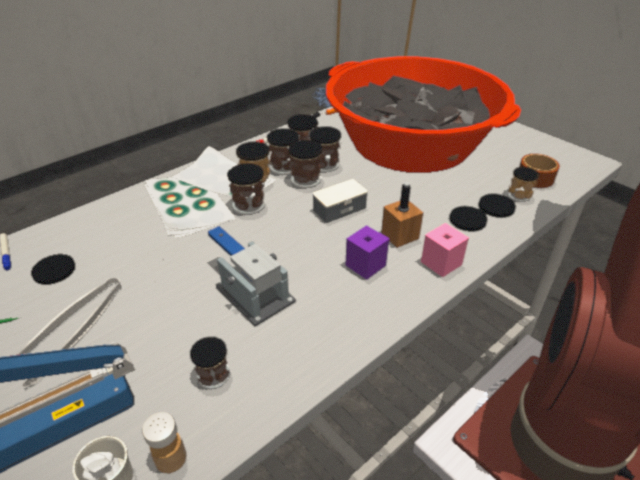

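View pics/top0.png

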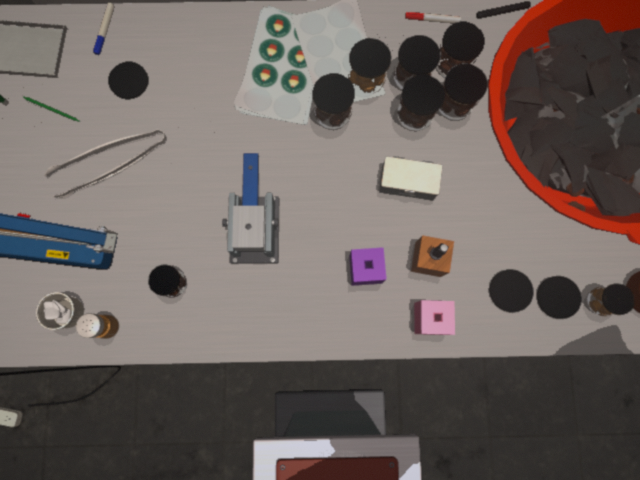

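View pics/wrist0.png

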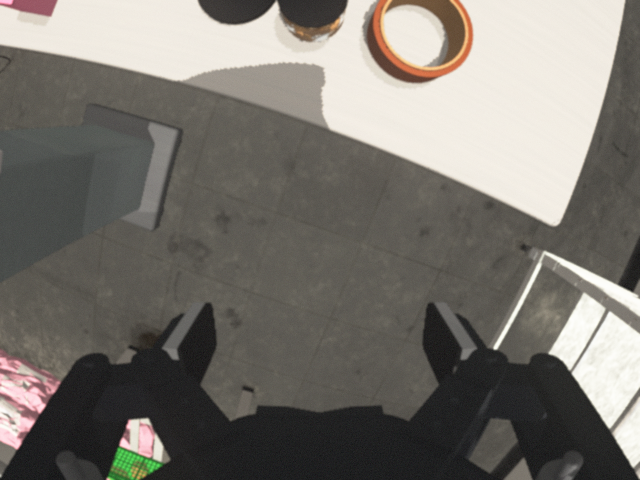

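```bash
cat > h.py <<'E'
import numpy as np, cv2
from scipy.spatial.transform import Rotation as R
def ray(d,u,v,pose=None):
    if "eye" in d:
        r=np.array([(u-d["cx"])/d["fx"],-(v-d["cy"])/d["fy"],-1.]); Rm=R.from_quat(d["orientation"]).as_matrix(); return np.array(d["eye"]),Rm@r
    a=np.array([(u-d["cx"])/d["fx"],(v-d["cy"])/d["fy"]]); th=np.hypot(*a); s=np.sin(th)/max(th,1e-9)
    r=np.array([a[0]*s,-a[1]*s,-np.cos(th)]); p,q=pose; T=R.from_quat(q).as_matrix(); M=d["mount"]
    return p+T@M[:3,3],T@M[:3,:3]@r
def at(d,u,v,z,pose=None):
    o,r=ray(d,u,v,pose); return o+r*(z-o[2])/r[2]
def proj(d,P,pose=None):
    P=np.array(P,float)
    if "eye" in d:
        c=R.from_quat(d["orientation"]).as_matrix().T@(P-d["eye"]); return d["cx"]-d["fx"]*c[0]/c[2],d["cy"]+d["fy"]*c[1]/c[2]
    p,q=pose; T=R.from_quat(q).as_matrix(); M=d["mount"]
    c=M[:3,:3].T@(T.T@(P-p)-M[:3,3]); th=np.arctan2(np.hypot(c[0],c[1]),-c[2]); n=np.hypot(c[0],c[1])
    return d["cx"]+d["fx"]*th*c[0]/n,d["cy"]-d["fy"]*th*c[1]/n
def crop(img,x0,y0,x1,y1,s,name):
    cv2.imwrite(name,cv2.resize(img[y0:y1,x0:x1,::-1],None,fx=s,fy=s,interpolation=cv2.INTER_CUBIC))
E
python3 - <<'E'
from h import *
import pickle
a=cv2.imread('pics/top0.png')[:,:,::-1]; b=cv2.imread('pics/scene0.png')[:,:,::-1]
crop(a,210,140,300,280,4.2,'pics/c1.png'); crop(a,340,210,480,345,4.2,'pics/c2.png'); crop(b,200,170,480,330,2.8,'pics/c3.png')
from cell import env
s=env.get_state(); print(R.from_quat(s['ee_rot']).as_matrix().round(3))
E
```

```text
[[ 0.339 -0.     0.941]
 [-0.941  0.001  0.339]
 [-0.001 -1.    -0.   ]]
```

View pics/c1.png

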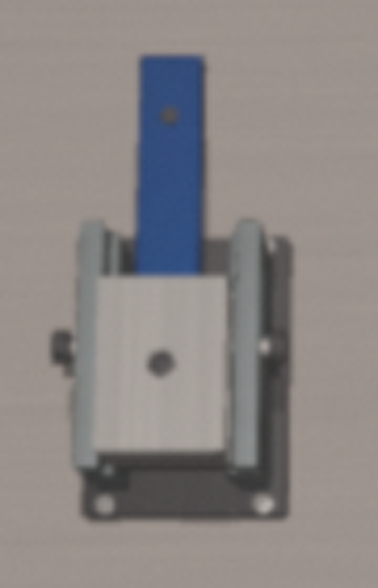

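View pics/c2.png

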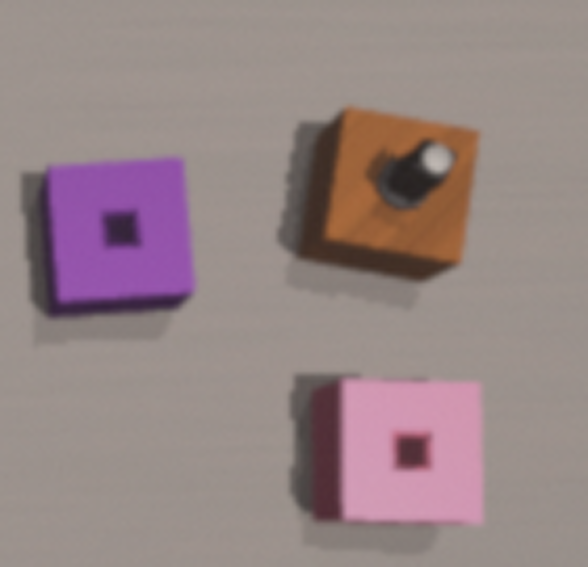

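View pics/c3.png

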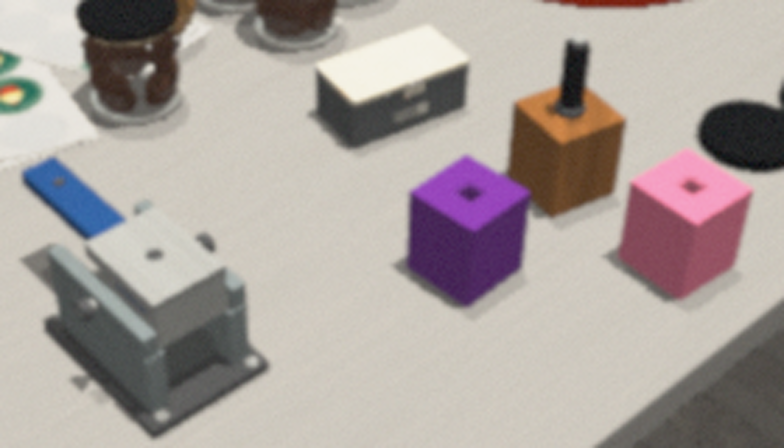

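```bash
python3 - <<'E'
from h import *
from cell import env
import pickle
t=env.snapshot("top"); s=env.snapshot("scene")
pickle.dump((t,s),open('cams.pkl','wb'))
def c2(u,v): return u/4.2+340,v/4.2+210
def c1(u,v): return u/4.2+210,v/4.2+140
def c3(u,v): return u/2.8+200,v/2.8+170
P=[at(t,*c2(*p),.075) for p in[(347,107),(479,131),(462,264),(325,238)]]
for p in P: print(p.round(4))
print("top stand",np.mean(P,0).round(4),[np.linalg.norm(P[i]-P[i-1]).round(4) for i in range(4)])
for i in range(4):
    e=P[i]-P[i-1]; print(np.degrees(np.arctan2(e[1],e[0])).round(1))
print("head",at(t,*c2(437,157),.143).round(4))
Q=[at(s,*c3(*p),.075) for p in[(557,87),(625,121),(576,150),(509,111)]]
print("scene stand",np.mean(Q,0).round(4),[q.round(4) for q in Q]); print("head",at(s,*c3(577,43),.143).round(4))
print("bore",at(t,*c1(161,363),.101).round(4),at(s,*c3(154,255),.101).round(4))
for p in [(98,276),(224,276),(227,453),(95,453)]: print("clevis",at(t,*c1(*p),.101).round(4))
for p in [(290,237),(287,517),(83,515)]: print("base",at(t,*c1(*p),.01).round(4))
E
```

```text
[ 0.5274 -0.1743  0.075 ]
[ 0.515 -0.234  0.075]
[ 0.4542 -0.2221  0.075 ]
[ 0.4672 -0.1609  0.075 ]
top stand [ 0.4909 -0.1978  0.075 ] [np.float64(0.0616), np.float64(0.0609), np.float64(0.062), np.float64(0.0626)]
-12.6
-101.7
168.9
78.0
head [ 0.4918 -0.1972  0.143 ]
scene stand [ 0.4881 -0.1889  0.075 ] [array([ 0.5193, -0.2132,  0.075 ]), array([ 0.4546, -0.2184,  0.075 ]), array([ 0.4557, -0.1627,  0.075 ]), array([ 0.5227, -0.1613,  0.075 ])]
head [ 0.4877 -0.1896  0.143 ]
bore [0.5459 0.157  0.101 ] [0.5463 0.1582 0.101 ]
clevis [0.5866 0.1856 0.101 ]
clevis [0.5855 0.129  0.101 ]
clevis [0.5046 0.1275 0.101 ]
clevis [0.5057 0.1859 0.101 ]
base [0.6285 0.1061 0.01  ]
base [0.4887 0.1082 0.01  ]
base [0.4916 0.2066 0.01  ]
```

```bash
python3 -m pendant '[[85,-0.5,0,0.66,0],[85,-0.5,0,0.66,0],[85,-0.5,0,0.66,0],[85,-0.5,0,0.66,0],[85,-0.5,0,0.66,0],[85,-0.5,0,0.66,0],[85,-0.5,0,0.66,0],[85,-0.5,0,0.66,0],[85,-0.5,0,0.66,0],[85,-0.5,0,0.66,0],[85,-0.5,0,0.66,0],[85,-0.5,0,0.66,0],[85,-0.5,0,0.66,0],[85,-0.5,0,0.66,0],[85,-0.5,0,0.66,0],[85,-0.5,0,0.66,0],[85,-0.5,0,0.66,0],[85,0,0,0,0]]'
```

```text
time: 2.05
ee_pos: [0.4525, -0.254, 0.2395]
ee_rot: [-0.579, 0.405, -0.405, 0.58]
contact_force: [0.0, 0.5, -0.5]
opening: 0.0849
```

```bash
python3 -m pendant '[[85,0,0,0,0.9],[85,0,0,0,0.9],[85,0,0,0,0.9],[85,0,0,0,0.9],[85,0,0,0,0.9],[85,0,0,0,0.9],[85,0,0,0,0.9],[85,0,0,0,0],[85,0,0,0,0]]'
python3 - <<'E'
from h import *
from cell import env
s=env.get_state(); d=env.snapshot("wrist"); cv2.imwrite('pics/w1.png',d["color"][:,:,::-1])
print(s['ee_pos'],R.from_quat(s['ee_rot']).as_matrix().round(3))
import pickle; pickle.dump((d,s['ee_pos'],s['ee_rot']),open('w1.pkl','wb'))
E
```

```text
time: 2.95
ee_pos: [0.4503, -0.2579, 0.2393]
ee_rot: [-0.447, 0.548, -0.548, 0.447]
contact_force: [0.6, 0.6, 0.8]
opening: 0.0849
[ 0.45027404 -0.25790848  0.23926471] [[-0.201 -0.     0.98 ]
 [-0.98  -0.    -0.201]
 [ 0.    -1.    -0.   ]]
```

View pics/w1.png

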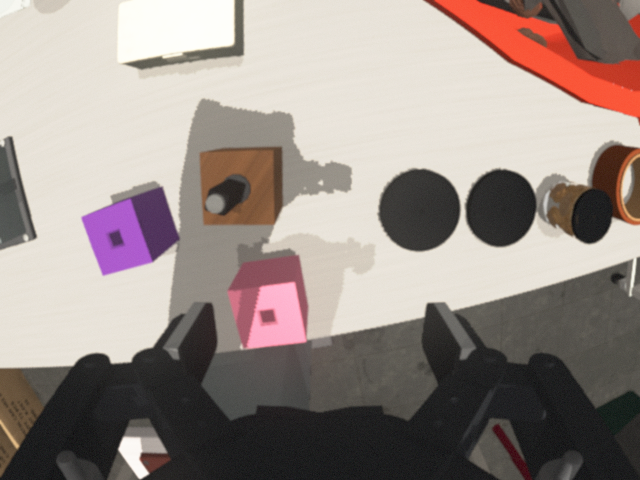

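```bash
python3 - <<'E'
from h import *
a=cv2.imread('pics/w1.png')[:,:,::-1]; crop(a,180,130,300,240,6,'pics/c4.png')
E
```

```text
(no output)
```

View pics/c4.png

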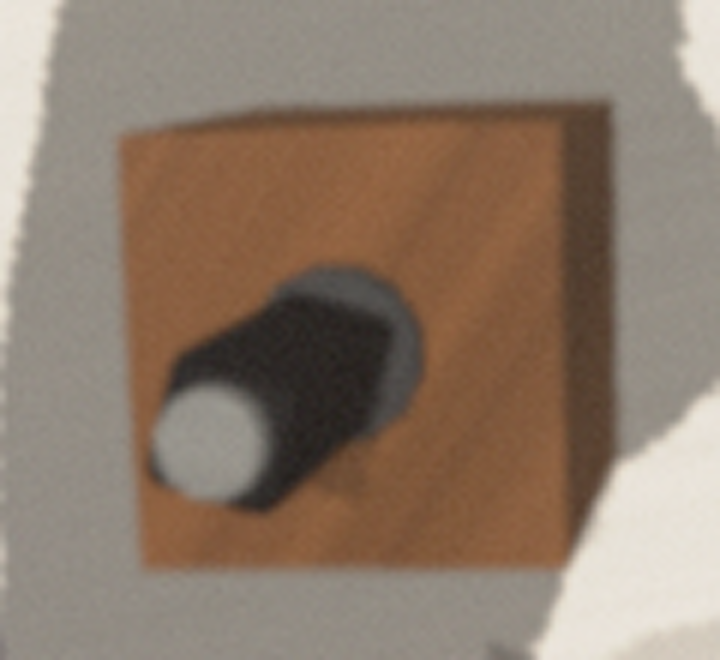

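```bash
python3 - <<'E'
from h import *
import pickle
d,p,q=pickle.load(open('w1.pkl','rb')); po=(p,q)
f=lambda u,v,z: at(d,180+u/6,130+v/6,z,po)
C=[f(*x,.075) for x in[(120,133),(565,122),(567,568),(143,568)]]
print(np.mean(C,0),[np.linalg.norm(C[i]-C[i-1]).round(4) for i in range(4)])
for i in range(4):
    e=C[i]-C[i-1]; print(np.degrees(np.arctan2(e[1],e[0])).round(1))
print("head",f(211,441,.143))
print("collar",f(345,350,.081))
e=f(395,330,.081)-f(285,297,.081); print(np.linalg.norm(e),np.degrees(np.arctan2(e[1],e[0])))
e=f(268,512,.137)-f(150,472,.137); print(np.linalg.norm(e),np.degrees(np.arctan2(e[1],e[0])))
t,s=pickle.load(open('cams.pkl','rb'))
# joint head triangulation
def tri(rs):
    A=0;b=0
    for o,r in rs:
        r=r/np.linalg.norm(r); M=np.eye(3)-np.outer(r,r); A=A+M;b=b+M@o
    x=np.linalg.solve(A,b); return x,[np.linalg.norm((np.eye(3)-np.outer(r,r)/(r@r))@(x-o)).round(4) for o,r in rs]
print(tri([ray(d,180+211/6,130+441/6,po),ray(t,437/4.2+340,157/4.2+210),ray(s,577/2.8+200,43/2.8+170)]))
E
```

```text
[ 0.49163324 -0.19769844  0.075     ] [np.float64(0.0618), np.float64(0.0622), np.float64(0.0616), np.float64(0.0615)]
-12.0
-102.2
167.4
78.1
head [ 0.49216518 -0.19797903  0.143     ]
collar [ 0.49217343 -0.19952768  0.081     ]
0.015788290065873102 -119.37278629834175
0.014344250840359968 -120.9455693750702
(array([ 0.49226034, -0.19700925,  0.13823161]), [np.float64(0.0009), np.float64(0.0014), np.float64(0.0011)])
```

```bash
python3 -m pendant '[[85,-0.56,0,0.24,0],[85,-0.56,0,0.24,0],[85,-0.56,0,0.24,0],[85,-0.56,0,0.24,0],[85,0,0,0,0.92],[85,0,0,0,0.92],[85,0,0,0,0.92],[85,0,0,0,0.92],[85,0,0,0,0],[85,0,0,0,0]]'
python3 - <<'E'
from h import *
from cell import env
s=env.get_state(); d=env.snapshot("wrist"); cv2.imwrite('pics/w2.png',d["color"][:,:,::-1])
T=R.from_quat(s['ee_rot']).as_matrix();print(s['ee_pos'],T.round(3))
import pickle; pickle.dump((d,s['ee_pos'],s['ee_rot']),open('w2.pkl','wb'))
print(T.T@(np.array([.492,-.198,.098])-s['ee_pos'])/.03)
E
```

```text
time: 4.0
ee_pos: [0.4923, -0.1976, 0.2393]
ee_rot: [-0.354, 0.612, -0.612, 0.354]
contact_force: [0.0, -0.2, -0.4]
opening: 0.0852
[ 0.49232569 -0.19759828  0.23928654] [[-0.499 -0.     0.867]
 [-0.867  0.    -0.499]
 [ 0.    -1.    -0.   ]]
[ 1.70197489e-02  4.70955149e+00 -2.42199554e-03]
```

View pics/w2.png

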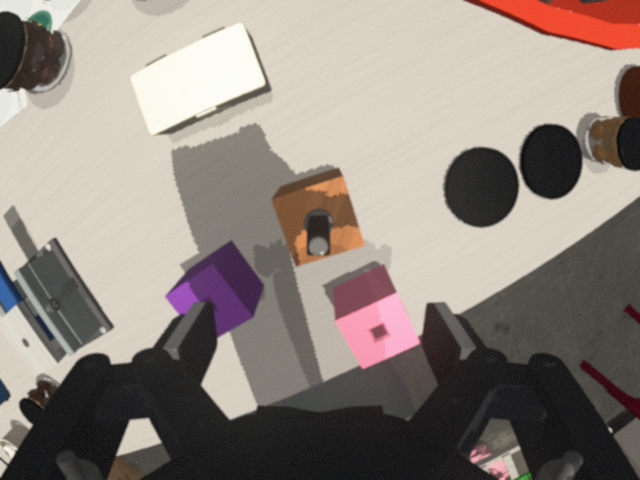

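```bash
python3 -m pendant '[[85,0,0.8,0,0],[85,0,0.8,0,0],[85,0,0.8,0,0],[85,0,0.8,0,0],[85,0,0.8,0,0],[85,0,0.4,0,0],[85,0,0.31,0,0],[85,0,0,0,0]]'
python3 - <<'E'
from h import *
from cell import env
s=env.get_state(); d=env.snapshot("wrist"); crop(d["color"],200,150,440,390,2.5,'pics/w3.png')
E
```

```text
time: 4.85
ee_pos: [0.492, -0.1974, 0.0974]
ee_rot: [-0.354, 0.613, -0.612, 0.353]
contact_force: [-0.3, 0.6, 0.4]
opening: 0.0849
```

View pics/w3.png

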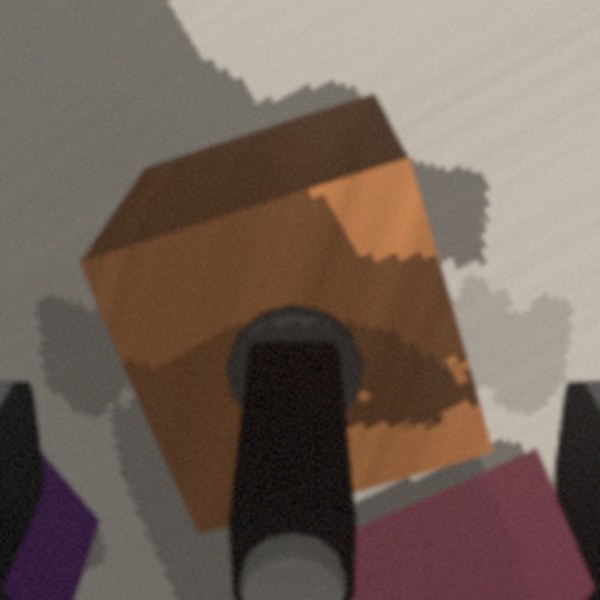

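```bash
python3 -m pendant '[[20,0,0,0,0],[20,0,0,0,0],[20,0,0,0,0],[20,0,0,0,0],[20,0,0,0,0],[20,0,0,0,0],[20,0,0,0,0],[0,0,0,0,0],[0,0,0,0,0],[0,0,0,0,0],[0,0,0,0,0]]' 90
python3 - <<'E'
from h import *
from cell import env
s=env.get_state(); print(s['contact_force'],s['ee_pos']);d=env.snapshot("wrist"); crop(d["color"],200,150,440,390,2.5,'pics/w4.png')
E
```

```text
time: 6.0
ee_pos: [0.4925, -0.1976, 0.0982]
ee_rot: [0.353, -0.613, 0.613, -0.353]
contact_force: [0.5, 0.1, 2.9]
opening: 0.0151
[0.47139225 0.14961475 2.89185147] [ 0.49250062 -0.19759502  0.09816831]
```

View pics/w4.png

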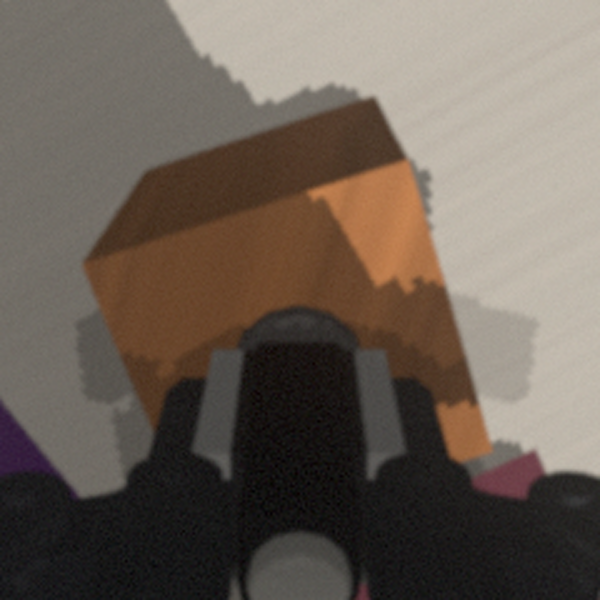

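```bash
python3 -m pendant '[[0,0,-0.2,0,0],[0,0,-0.5,0,0],[0,0,-0.8,0,0],[0,0,-0.8,0,0],[0,0,-0.8,0,0],[0,0,-0.8,0,0],[0,0,-0.8,0,0],[0,0,-0.3,0,0],[0,0,0,0,0]]'
python3 -m pendant '[[0,-0.4,0,-0.16,0],[0,-0.8,0,-0.31,0],[0,-0.8,0,-0.31,0],[0,-0.8,0,-0.31,0],[0,-0.8,0,-0.31,0],[0,-0.8,0,-0.31,0],[0,-0.8,0,-0.31,0],[0,-0.8,0,-0.31,0],[0,-0.8,0,-0.31,0],[0,-0.8,0,-0.31,0],[0,-0.8,0,-0.31,0],[0,-0.8,0,-0.31,0],[0,-0.8,0,-0.31,0],[0,-0.8,0,-0.31,0],[0,-0.4,0,-0.16,0],[0,0,0,0,0]]'
```

```text
time: 6.95
ee_pos: [0.4928, -0.1976, 0.2489]
ee_rot: [0.353, -0.612, 0.613, -0.353]
contact_force: [-0.2, 0.8, -1.9]
opening: 0.015
time: 8.55
ee_pos: [0.5468, 0.161, 0.2469]
ee_rot: [-0.355, 0.613, -0.611, 0.354]
contact_force: [0.3, -0.5, -1.2]
opening: 0.0145
```

```bash
python3 -m pendant '[[0,0,0,0,-0.5],[0,0,0,0,-0.9],[0,0,0,0,-0.9],[0,0,0,0,-0.9],[0,0,0,0,-0.9],[0,0,0,0,-0.9],[0,0,0,0,-0.6],[0,0,0,0,-0.4],[0,0,0,0,0],[0,0,0,0,0]]'
cat > look.py <<'E'
import sys,pickle
from h import *
from cell import env
n=sys.argv[1]
s=env.get_state(); d=env.snapshot("wrist"); cv2.imwrite(f'pics/{n}.png',d["color"][:,:,::-1])
print(s['time'],s['ee_pos'].round(4),R.from_quat(s['ee_rot']).as_matrix().round(3).tolist(),s['contact_force'].round(2),s['opening'])
t=env.snapshot("top"); c=env.snapshot("scene")
pickle.dump((d,s['ee_pos'],s['ee_rot'],t,c),open(n+'.pkl','wb'))
crop(t['color'],200,140,320,280,4,f'pics/{n}t.png');crop(c['color'],190,170,320,330,3.7,f'pics/{n}s.png')
E
python3 look.py w5
```

```text
time: 9.55
ee_pos: [0.5478, 0.1575, 0.2477]
ee_rot: [0.499, -0.501, 0.501, -0.499]
contact_force: [0.3, -0.3, -1.6]
opening: 0.0149
9.55 [0.5478 0.1575 0.2477] [[-0.004, -0.001, 1.0], [-1.0, -0.001, -0.004], [0.001, -1.0, -0.001]] [ 0.33 -0.32 -1.64] 0.014856290202696219
```

View pics/w5.png

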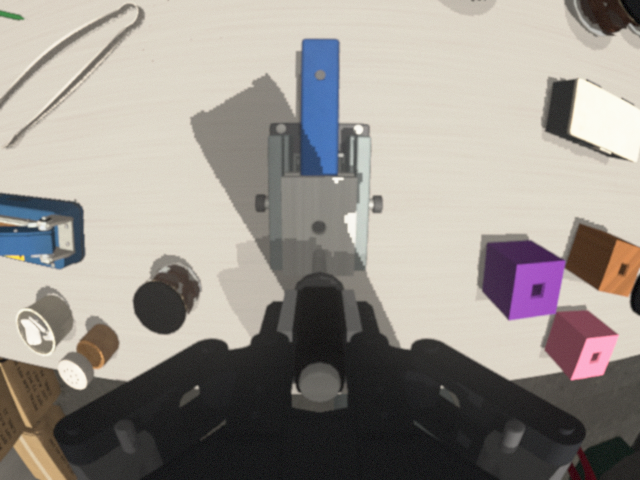

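View pics/w5s.png

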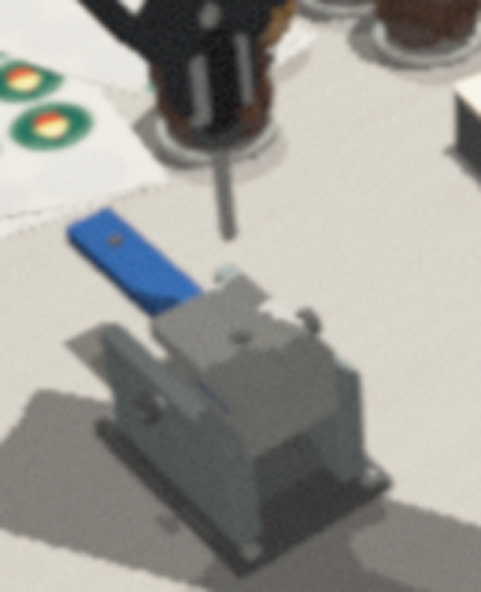

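```bash
python3 - <<'E'
from h import *
import pickle
d,p,q,t,c=pickle.load(open('w5.pkl','rb')); po=(p,q)
crop(d['color'],260,160,380,300,4.5,'pics/c5.png')
print("hole w",at(d,319,228,.101,po),"scene",at(c,190+241/3.7,170+338/3.7,.101))
print("tip pix obs",190+230/3.7,170+238/3.7,"pred",proj(c,p+[0,0,-.083]), "tip at z", at(c,190+230/3.7,170+236/3.7,.1647))
E
```

```text
hole w [0.54685799 0.15735047 0.101     ] scene [0.54548904 0.1585047  0.101     ]
tip pix obs 252.16216216216216 234.32432432432432 pred (np.float64(251.8558771176202), np.float64(233.85090025980892)) tip at z [0.54759467 0.15695303 0.1647    ]
```

View pics/c5.png

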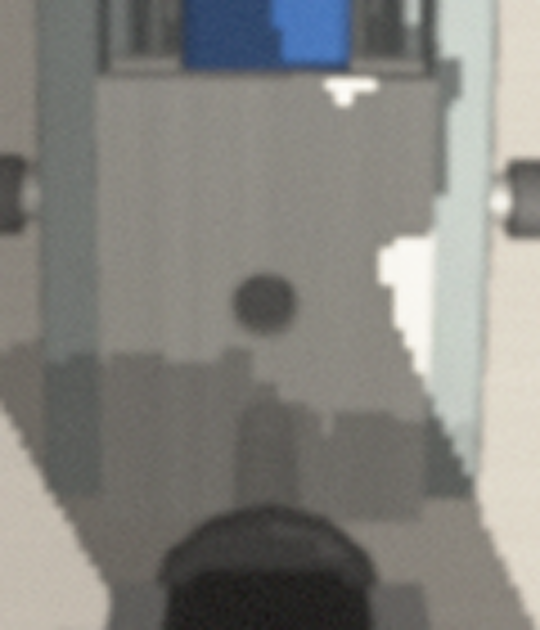

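View pics/w5t.png

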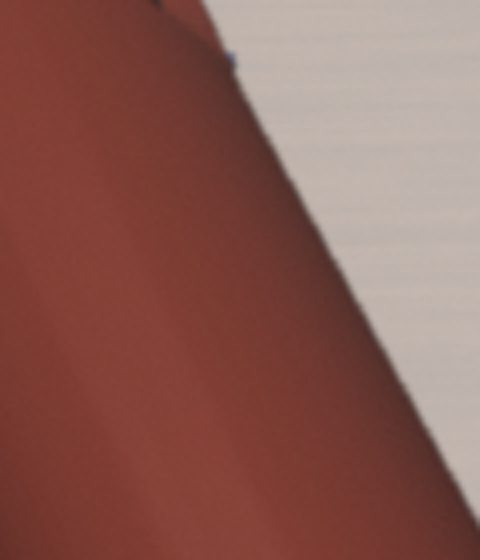

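```bash
python3 -m pendant '[[0,0,0.2,-0.05,0],[0,0,0.5,0,0],[0,0,0.5,0,0],[0,0,0.4,0,0],[0,0,0.15,0,0],[0,0,0,0,0],[0,0,0,0,0]]'
python3 look.py w6
```

```text
time: 10.4
ee_pos: [0.5466, 0.1587, 0.1958]
ee_rot: [0.499, -0.5, 0.5, -0.5]
contact_force: [0.7, -0.5, -1.7]
opening: 0.0147
10.4 [0.5466 0.1587 0.1958] [[-0.002, 0.0, 1.0], [-1.0, 0.0, -0.002], [-0.0, -1.0, 0.0]] [ 0.72 -0.47 -1.69] 0.014680232577255191
```

```bash
python3 - <<'E'
from h import *
import pickle
d,p,q,t,c=pickle.load(open('w6.pkl','rb'))
crop(c['color'],225,215,290,275,9,'pics/w6c.png')
print(proj(c,p+[0,0,-.083]),proj(c,[p[0],p[1],.101]),proj(c,[.5461,.1575,.101]))
E
```

```text
(np.float64(254.14190406788896), np.float64(256.35387400688217)) (np.float64(254.67863367388273), np.float64(261.1016399095901)) (np.float64(255.3817719618235), np.float64(260.9418905609734))
```

View pics/w6c.png

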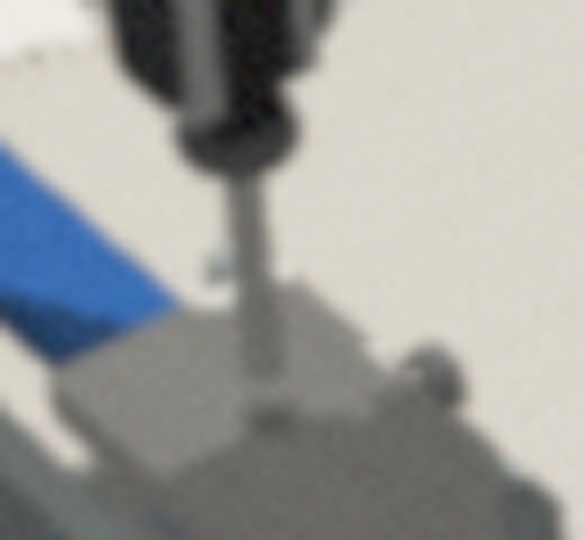

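View pics/w6.png

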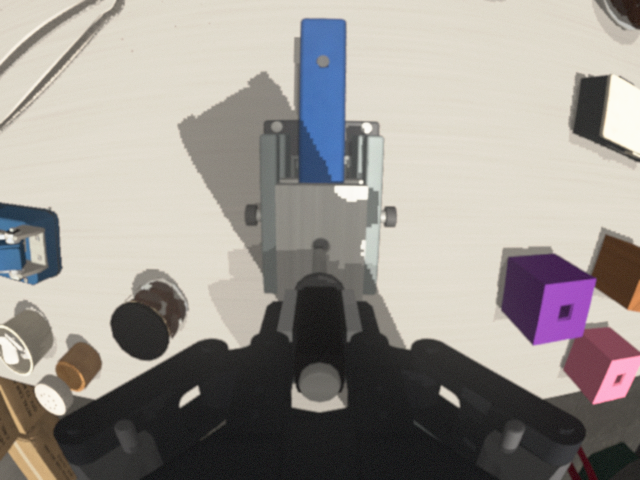

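```bash
python3 -m pendant '[[0,0,0.1,0,0],[0,0,0.1,0,0],[0,0,0.1,0,0],[0,0,0.06,0,0],[0,0,0.05,0,0],[0,0,0,0,0]]'
python3 -m pendant '[[0,0,0.03,0,0],[0,0,0.03,0,0],[0,0,0,0,0]]'
```

```text
time: 11.15
ee_pos: [0.5463, 0.1586, 0.183]
ee_rot: [-0.5, 0.5, -0.5, 0.5]
contact_force: [0.4, 0.6, -0.9]
opening: 0.0149
time: 11.45
ee_pos: [0.5464, 0.1586, 0.1814]
ee_rot: [-0.5, 0.5, -0.5, 0.5]
contact_force: [0.2, -0.7, -1.5]
opening: 0.0149
```

```bash
python3 -m pendant '[[0,0,0.04,0,0],[0,0,0.04,0,0],[0,0,0,0,0]]'; python3 -m pendant '[[0,0,0.04,0,0],[0,0,0.04,0,0],[0,0,0,0,0]]'
```

```text
time: 11.75
ee_pos: [0.5465, 0.1586, 0.1791]
ee_rot: [0.5, -0.5, 0.5, -0.5]
contact_force: [-0.3, 0.8, -0.7]
opening: 0.0146
time: 12.05
ee_pos: [0.5468, 0.1588, 0.1777]
ee_rot: [0.499, -0.5, 0.501, -0.5]
contact_force: [-2.5, -1.6, 7.0]
opening: 0.015
```

```bash
python3 -m pendant '[[0,0,0.04,0,0],[0,0,0.04,0,0],[0,0,0.04,0,0],[0,0,0.04,0,0]]'; python3 -m pendant '[[0,0,0.04,0,0],[0,0,0.04,0,0],[0,0,0.04,0,0],[0,0,0.04,0,0]]'
```

```text
time: 12.45
ee_pos: [0.5469, 0.1588, 0.1731]
ee_rot: [0.499, -0.5, 0.501, -0.5]
contact_force: [-2.3, -1.5, 9.8]
opening: 0.015
time: 12.85
ee_pos: [0.5469, 0.1587, 0.1683]
ee_rot: [0.499, -0.5, 0.501, -0.5]
contact_force: [-3.0, -1.4, 8.8]
opening: 0.015
```

```bash
python3 -m pendant '[[0,0.01,0.04,-0.01,0],[0,0,0.04,-0.01,0],[0,0,0.04,0,0],[0,0,0.04,0,0],[0,0,0.04,0,0],[0,0,0.04,0,0]]'; python3 -m pendant '[[0,0,0.04,0,0],[0,0,0.04,0,0],[0,0,0.04,0,0],[0,0,0.04,0,0],[0,0,0.04,0,0],[0,0,0.04,0,0]]'
```

```text
time: 13.45
ee_pos: [0.5466, 0.1587, 0.1613]
ee_rot: [0.499, -0.5, 0.501, -0.5]
contact_force: [-1.5, -1.4, 9.6]
opening: 0.0146
time: 14.05
ee_pos: [0.5466, 0.1587, 0.1541]
ee_rot: [0.499, -0.5, 0.501, -0.5]
contact_force: [-2.7, -0.9, 9.6]
opening: 0.015
```

```bash
python3 -m pendant '[[0,0,0.04,-0.01,0],[0,0,0.04,0,0],[0,0,0.04,0,0],[0,0,0.04,0,0],[0,0,0.04,0,0],[0,0,0.04,0,0]]'; python3 -m pendant '[[0,0,0.04,0,0],[0,0,0.04,0,0],[0,0,0.04,0,0],[0,0,0.04,0,0]]'
```

```text
time: 14.65
ee_pos: [0.5465, 0.1587, 0.147]
ee_rot: [0.499, -0.5, 0.501, -0.5]
contact_force: [-0.7, -0.1, 10.5]
opening: 0.0149
time: 15.05
ee_pos: [0.5465, 0.1587, 0.1422]
ee_rot: [0.499, -0.5, 0.501, -0.5]
contact_force: [-1.1, -0.2, 8.9]
opening: 0.0152
```

```bash
python3 -m pendant '[[0,0,0.03,0,0],[0,0,0.02,0,0]]'; python3 -m pendant '[[0,0,0.02,0,0]]'
```

```text
time: 15.25
ee_pos: [0.5465, 0.1587, 0.1405]
ee_rot: [0.499, -0.5, 0.501, -0.5]
contact_force: [-0.8, -0.2, 9.0]
opening: 0.0148
time: 15.35
ee_pos: [0.5465, 0.1587, 0.14]
ee_rot: [0.499, -0.5, 0.501, -0.5]
contact_force: [-1.2, 0.4, 8.8]
opening: 0.0147
```

```bash
python3 -m pendant '[[0,0,0.02,0,0]]';python3 -m pendant '[[0,0,0.015,0,0]]'; python3 -m pendant '[[0,0,0.01,0,0]]'; python3 -m pendant '[[0,0,0.01,0,0]]'
```

```text
time: 15.45
ee_pos: [0.5465, 0.1587, 0.1394]
ee_rot: [0.499, -0.5, 0.501, -0.5]
contact_force: [-0.2, -1.1, 7.9]
opening: 0.015
time: 15.55
ee_pos: [0.5465, 0.1587, 0.1389]
ee_rot: [0.499, -0.5, 0.501, -0.5]
contact_force: [-0.2, -0.7, 8.5]
opening: 0.015
time: 15.65
ee_pos: [0.5464, 0.1587, 0.1386]
ee_rot: [0.499, -0.5, 0.501, -0.5]
contact_force: [-1.0, -0.8, 9.0]
opening: 0.0148
time: 15.75
ee_pos: [0.5465, 0.1587, 0.1383]
ee_rot: [0.499, -0.5, 0.501, -0.5]
contact_force: [-2.0, -0.7, 8.6]
opening: 0.0147
```

```bash
python3 -m pendant '[[0,0,0.01,0,0]]';python3 -m pendant '[[0,0,0.01,0,0]]'; python3 -m pendant '[[0,0,0.01,0,0]]'; python3 -m pendant '[[0,0,0.01,0,0]]'
```

```text
time: 15.85
ee_pos: [0.5465, 0.1587, 0.138]
ee_rot: [0.499, -0.5, 0.501, -0.5]
contact_force: [-0.8, -0.3, 11.0]
opening: 0.015
time: 15.95
ee_pos: [0.5466, 0.1587, 0.1379]
ee_rot: [0.499, -0.5, 0.501, -0.5]
contact_force: [-1.3, -0.3, 13.4]
opening: 0.0146
time: 16.05
ee_pos: [0.5467, 0.1588, 0.1379]
ee_rot: [0.499, -0.5, 0.501, -0.5]
contact_force: [-2.7, -1.4, 14.6]
opening: 0.0151
time: 16.15
ee_pos: [0.5468, 0.1588, 0.1378]
ee_rot: [0.499, -0.5, 0.501, -0.501]
contact_force: [-3.3, -1.6, 16.7]
opening: 0.015
```

```bash
python3 -m pendant '[[0,0,0.01,0,0],[0,0,0.01,0,0]]'; python3 -m pendant '[[0,0,0,0,0]]'; python3 look.py w7
```

```text
time: 16.35
ee_pos: [0.5469, 0.1588, 0.1377]
ee_rot: [0.499, -0.5, 0.501, -0.501]
contact_force: [-4.7, -0.9, 20.1]
opening: 0.0152
time: 16.45
ee_pos: [0.5469, 0.1588, 0.1378]
ee_rot: [0.499, -0.5, 0.501, -0.501]
contact_force: [-3.9, -2.6, 18.5]
opening: 0.0151
16.45 [0.5469 0.1588 0.1378] [[-0.002, 0.004, 1.0], [-1.0, 0.0, -0.002], [-0.0, -1.0, 0.004]] [-3.86 -2.64 18.48] 0.015081871360608819
```

View pics/w7s.png

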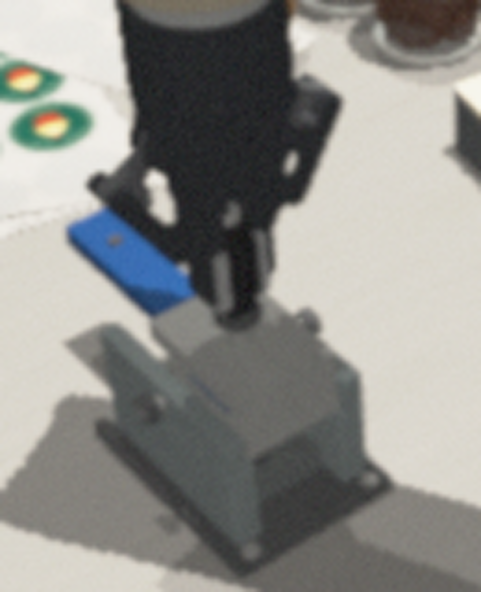

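```bash
python3 - <<'E'
from h import *
import pickle
d,p,q,t,c=pickle.load(open('w7.pkl','rb'))
crop(c['color'],225,215,290,275,9,'pics/w7c.png')
for z in (.101,.104,.115,.121): 
    u=proj(c,[p[0],p[1],z]); print(z,((u[0]-225)*9,(u[1]-215)*9))
d6=pickle.load(open('w6.pkl','rb'))
crop(d['color'],240,220,400,420,3,'pics/w7w.png'); crop(d6[0]['color'],240,220,400,420,3,'pics/w6w.png')
a=cv2.imread('pics/w7w.png');b=cv2.imread('pics/w6w.png'); cv2.imwrite('pics/cmp.png',np.hstack([cv2.resize(b,(380,475)),cv2.resize(a,(380,475))]))
E
```

```text
0.101 (np.float64(265.9814534540182), np.float64(414.4483712948299))
0.104 (np.float64(264.7565212950999), np.float64(403.6325712030458))
0.115 (np.float64(260.2214656853798), np.float64(363.58932919757115))
0.121 (np.float64(257.7184932601461), np.float64(341.48879963805405))
```

View pics/w7c.png

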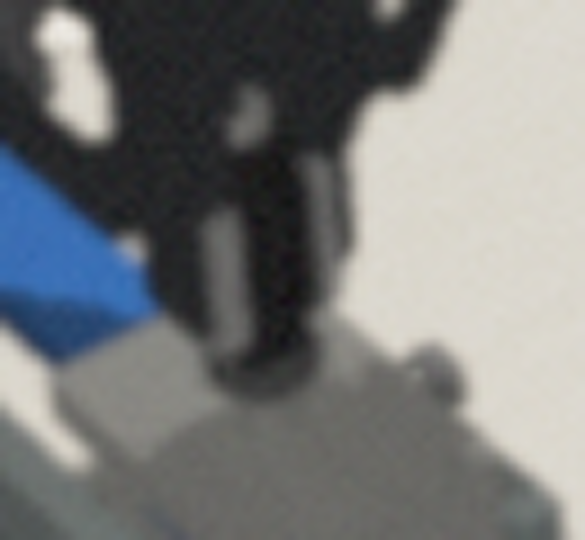

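View pics/cmp.png

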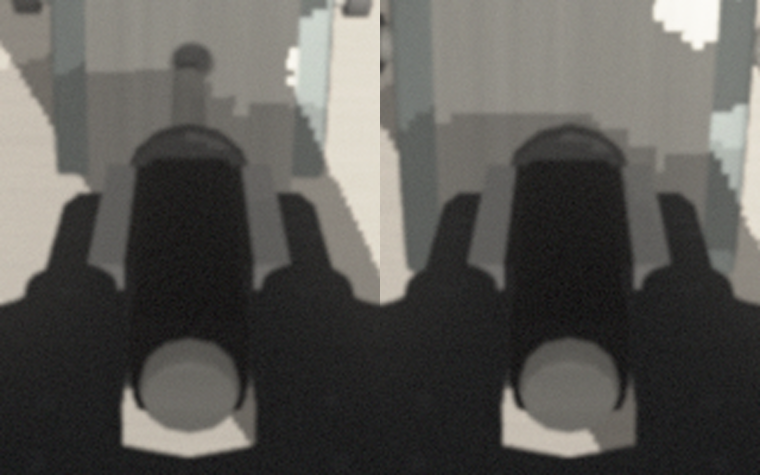

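```bash
python3 -m pendant '[[0,0,-0.1,0,0],[0,0,-0.3,0,0],[0,0,-0.4,0,0],[0,0,-0.5,0,0],[0,0,-0.5,0,0],[0,0,-0.7,0,0],[0,0,-0.7,0,0],[0,0,-0.4,0,0],[0,0,0,0,0]]'
python3 - <<'E'
from h import *
from cell import env
c=env.snapshot("scene"); crop(c['color'],190,170,320,330,3.7,'pics/w8s.png')
E
```

```text
time: 17.5
ee_pos: [0.546, 0.1589, 0.2453]
ee_rot: [0.499, -0.5, 0.501, -0.5]
contact_force: [0.1, 0.2, -1.1]
opening: 0.0153
```

View pics/w8s.png

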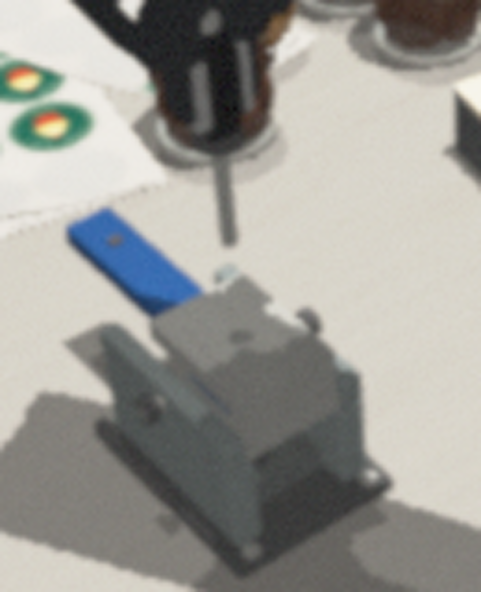

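```bash
python3 -m pendant '[[0,0.5,0,-0.13,0],[0,0.83,0,-0.13,0],[0,0.83,0,-0.13,0],[0,0.83,0,-0.13,0],[0,0.83,0,-0.13,0],[0,0.83,0,-0.13,0],[0,0.83,0,-0.13,0],[0,0.83,0,-0.13,0],[0,0.83,0,-0.13,0],[0,0.83,0,-0.13,0],[0,0.83,0,-0.13,0],[0,0.83,0,-0.13,0],[0,0.83,0,-0.13,0],[0,0.83,0,-0.13,0],[0,0.5,0,0,0],[0,0,0,0,0],[0,0,0,0,0],[0,0,0,0,0]]'
python3 look.py w9; python3 - <<'E'
from h import *
import pickle
d,p,q,t,c=pickle.load(open('w9.pkl','rb'))
crop(c['color'],340,170,460,270,6,'pics/w9c.png')
T=R.from_quat(q).as_matrix(); print(T.T@(np.array([.4918,-.1977,.098])-p)/.03)
for z in (p[2]-.083,.075): 
    u=proj(c,[p[0],p[1],z]); print(z,((u[0]-340)*6,(u[1]-170)*6))
u=proj(c,[.4918,-.1977,.075]);print((u[0]-340)*6,(u[1]-170)*6)
E
```

```text
time: 19.35
ee_pos: [0.4907, -0.1938, 0.2428]
ee_rot: [-0.5, 0.5, -0.5, 0.5]
contact_force: [-0.0, 0.6, -1.8]
opening: 0.0148
19.35 [ 0.4907 -0.1938  0.2428] [[0.0, -0.0, 1.0], [-1.0, 0.001, 0.0], [-0.001, -1.0, -0.0]] [-0.01  0.56 -1.83] 0.014750417034082579
[0.13446505 4.82786414 0.03943568]
0.15983917460950814 (np.float64(403.2509881856922), np.float64(43.13593326471175))
0.075 (np.float64(377.3553747856796), np.float64(241.7151398137879))
382.16848518873917 236.01344273038234
```

View pics/w9c.png

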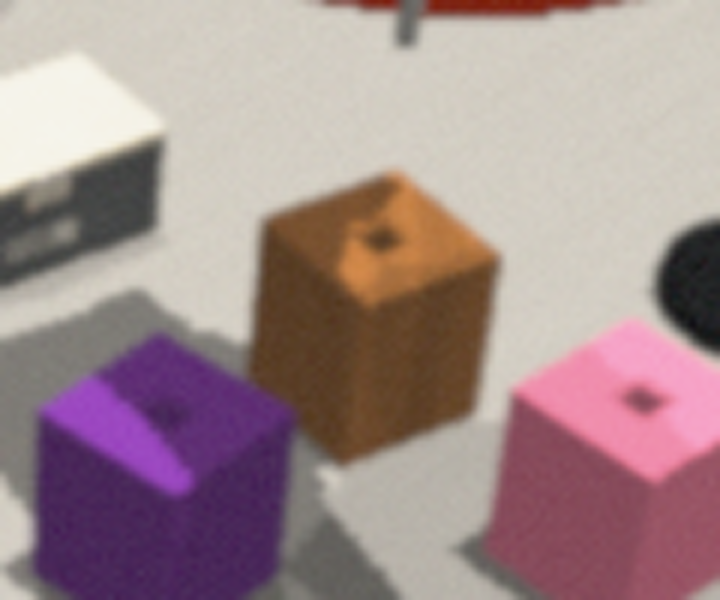

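View pics/w9.png

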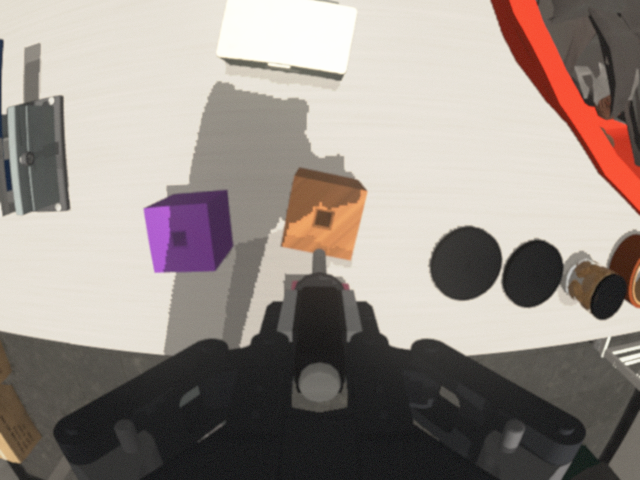

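```bash
python3 -m pendant '[[0,0.13,0.2,0.04,0],[0,0,0.5,0,0],[0,0,0.6,0,0],[0,0,0.6,0,0],[0,0,0.4,0,0],[0,0,0.2,0,0],[0,0,0,0,0]]'
python3 look.py w10; python3 - <<'E'
from h import *
import pickle
d,p,q,t,c=pickle.load(open('w9.pkl','rb')); print(at(d,323.5,218,.075,(p,q)))
d,p,q,t,c=pickle.load(open('w10.pkl','rb'))
crop(c['color'],370,180,430,240,9,'pics/w10c.png')
E
```

```text
time: 20.2
ee_pos: [0.4911, -0.1991, 0.1671]
ee_rot: [-0.5, 0.501, -0.5, 0.499]
contact_force: [-0.2, -0.2, -1.1]
opening: 0.0149
20.2 [ 0.4911 -0.1991  0.1671] [[-0.002, -0.001, 1.0], [-1.0, 0.001, -0.002], [-0.001, -1.0, -0.001]] [-0.24 -0.2  -1.09] 0.014947166602890489
[ 0.49281237 -0.19743686  0.075     ]
```

View pics/w10c.png

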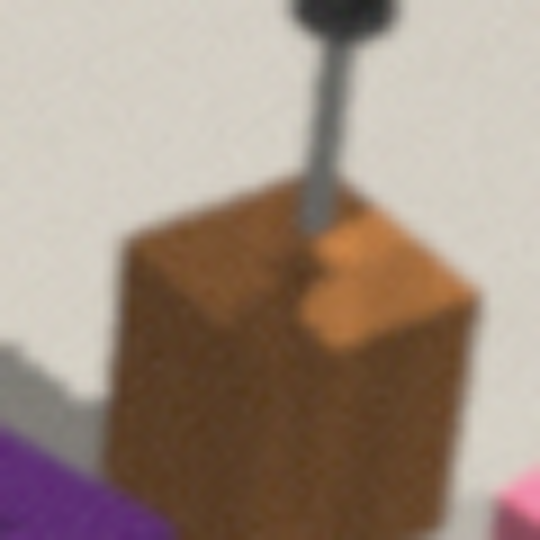

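```bash
python3 -m pendant '[[0,-0.04,0.1,0.03,0],[0,0,0.1,0,0],[0,0,0.05,0,0],[0,0,0.05,0,0],[0,0,0.05,0,0],[0,0,0.05,0,0],[0,0,0,0,0]]'; python3 -m pendant '[[0,0,0.1,0,0],[0,0,0.1,0,0],[0,0,0.1,0,0]]'
```

```text
time: 21.05
ee_pos: [0.4923, -0.198, 0.1558]
ee_rot: [-0.5, 0.501, -0.5, 0.5]
contact_force: [0.5, -0.0, -2.4]
opening: 0.015
time: 21.35
ee_pos: [0.4924, -0.198, 0.1468]
ee_rot: [-0.5, 0.5, -0.5, 0.5]
contact_force: [0.1, -0.1, -1.1]
opening: 0.0147
```

```bash
python3 -m pendant '[[0,0,0.2,0,0],[0,0,0.2,0,0],[0,0,0.2,0,0],[0,0,0.2,0,0],[0,0,0.2,0,0],[0,0,0.2,0,0],[0,0,0.1,0,0],[0,0,0.1,0,0],[0,0,0.08,0,0],[0,0,0.03,0,0],[0,0,0,0,0]]'; python3 -m pendant '[[0,0,0.03,0,0],[0,0,0,0,0]]'; python3 -m pendant '[[0,0,0.02,0,0],[0,0,0,0,0]]'
```

```text
time: 22.45
ee_pos: [0.4924, -0.198, 0.1017]
ee_rot: [-0.5, 0.5, -0.5, 0.5]
contact_force: [0.5, -0.2, -1.4]
opening: 0.0151
time: 22.65
ee_pos: [0.4925, -0.198, 0.1009]
ee_rot: [0.5, -0.5, 0.5, -0.5]
contact_force: [0.2, -0.1, -1.7]
opening: 0.0143
time: 22.85
ee_pos: [0.4924, -0.198, 0.1003]
ee_rot: [-0.5, 0.5, -0.5, 0.5]
contact_force: [0.1, 0.3, -1.0]
opening: 0.0149
```

```bash
python3 -m pendant '[[0,0,0.03,0,0],[0,0,0,0,0]]'; python3 -m pendant '[[0,0,0.02,0,0],[0,0,0,0,0]]'; python3 -m pendant '[[0,0,0.02,0,0],[0,0,0,0,0]]'; python3 -m pendant '[[0,0,0.02,0,0],[0,0,0,0,0]]'
```

```text
time: 23.05
ee_pos: [0.4924, -0.198, 0.0993]
ee_rot: [-0.5, 0.5, -0.5, 0.5]
contact_force: [-0.1, 0.6, -1.8]
opening: 0.0149
time: 23.25
ee_pos: [0.4924, -0.198, 0.0987]
ee_rot: [-0.5, 0.5, -0.5, 0.5]
contact_force: [1.0, 0.1, -1.6]
opening: 0.0149
time: 23.45
ee_pos: [0.4925, -0.198, 0.0982]
ee_rot: [0.5, -0.5, 0.5, -0.5]
contact_force: [-0.5, 0.3, -1.2]
opening: 0.015
time: 23.65
ee_pos: [0.4926, -0.198, 0.0982]
ee_rot: [0.5, -0.5, 0.5, -0.5]
contact_force: [-2.4, 1.2, 5.7]
opening: 0.0151
```

Home at TCP z 0.0982, the same height as at grasp. Release now.

```bash
python3 -m pendant '[[18,0,0,0,0],[22,0,0,0,0],[30,0,0,0,0],[40,0,0,0,0],[60,0,0,0,0],[85,0,0,0,0],[85,0,0,0,0],[85,0,0,0,0],[85,0,0,0,0],[85,0,0,0,0],[85,0,0,0,0]]' 40; python3 look.py w11
```

```text
time: 24.75
ee_pos: [0.4925, -0.198, 0.0976]
ee_rot: [0.5, -0.5, 0.5, -0.5]
contact_force: [0.3, -0.1, 0.4]
opening: 0.085
24.75 [ 0.4925 -0.198   0.0976] [[-0.002, 0.0, 1.0], [-1.0, -0.0, -0.002], [0.0, -1.0, 0.0]] [ 0.27 -0.13  0.45] 0.08503944838840903
```

View pics/w11.png

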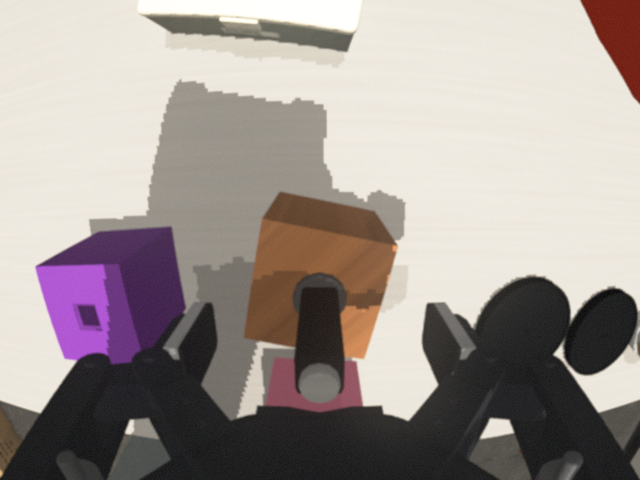

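Released and free. Retreat upward, then check from the fixed cameras.

```bash
python3 -m pendant '[[85,0,-0.3,0,0],[85,0,-0.6,0,0],[85,0,-0.8,0,0],[85,0,-0.8,0,0],[85,0,-0.8,0,0],[85,0,-0.8,0,0],[85,0,-0.8,0,0],[85,0,0,-0.5,0],[85,0.7,0,-0.5,0],[85,0.8,0,0,0],[85,0.8,0,0,0],[85,0.8,0,0,0],[85,0.8,0,0,0],[85,0.8,0,0,0],[85,0.8,0,0,0],[85,0,0,0,0]]'; python3 look.py w12
python3 - <<'E'
from h import *
import pickle
d,p,q,t,c=pickle.load(open('w12.pkl','rb'))
cv2.imwrite('pics/w12T.png',t['color'][:,:,::-1])
crop(c['color'],190,140,480,340,2.7,'pics/w12c.png'); crop(t['color'],390,210,480,290,7,'pics/w12d.png')
E
```

```text
time: 26.5
ee_pos: [0.4609, -0.3664, 0.2448]
ee_rot: [0.499, -0.501, 0.502, -0.498]
contact_force: [-0.6, -0.4, -0.9]
opening: 0.085
26.5 [ 0.4609 -0.3664  0.2448] [[-0.006, -0.0, 1.0], [-1.0, -0.001, -0.006], [0.001, -1.0, -0.0]] [-0.57 -0.37 -0.88] 0.08498353042369217
```

View pics/w12c.png

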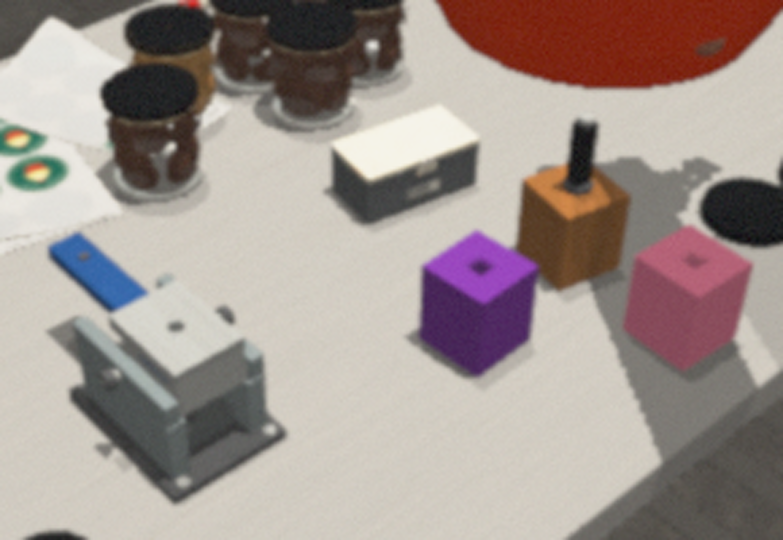

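View pics/w12T.png

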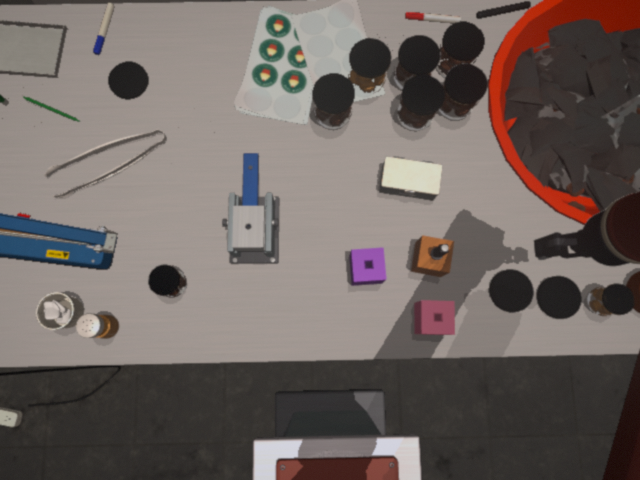

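View pics/w12t.png

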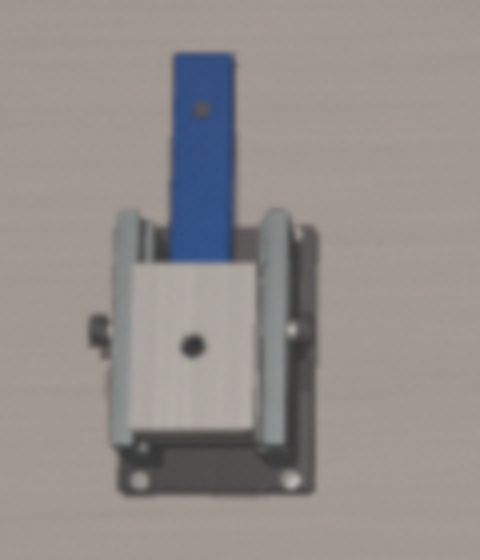

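```bash
python3 -c "
from cell import env
env.job_done(); print(env.get_state()['time'])"
```

```text
the job is handed in; nothing more can be done
the job is handed in; nothing more can be done
```

The pin is pressed out to the tray stop and the punch is back upright in its stand. I handed the job in at about 26.6 s of the 72 s allowed; no verdict came back.

- **Pressing:** I took the punch from the brown stand and found the bore at about (0.546, 0.158), roughly 13 mm off the seat's middle. The pin went down at about 9–11 N. It stopped with the tool at z = 0.138, exactly where the tray stop should be. The highest force I read was 20 N. The fingertips stayed well above the clevis, and the camera showed the punch had not slipped in the grip.
- **Punch:** It went back in until the collar met the stand's top, at the same height as when I picked it up (z = 0.0982). The final pictures show it upright and home.
- **Surroundings:** In the top view, the jar, the clip box and both look-alike stands are at the same pixels as at the start. The robot is clear of everything.
- **Disagreements and limits:** My early scene-camera readings put the stand about 8 mm from where the top and wrist cameras had it. I went with those two, and a later scene view agreed with them. The pin's head itself is not visible in the pictures, so its seating rests on the stop height, the force rise and the bore looking darker from above.

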